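Load the microscope service tray, tall parts last

TASK

Load the aluminium service tray from the lowest part to the tallest, so that nothing already loaded gets in the way: first lay the screwdriver in the long trough, either way round, then stand the small amber bottle from the front of the bench (not the one back by the wall) in one of the two square bays, and last stand the white spray bottle in the other bay. Keep the bottles upright, set each part gently down on the tray floor and let go of it before fetching the next, do not drop anything, and leave the other things on the bench alone.

Things in the scene. Friction and masses are not known exactly. Their poses are not given: they have to be found in the camera images.
- tray: bare aluminium kit tray, 140 (x) x 200 (y) mm, fixed to the bench; origin at the underside centre, z up. Its floor is 6 mm above the bench. Along its far (+x) half runs the trough, along its robot-side (-x) half stand two square bays side by side in y. Mind the furnace left of the work (390 mm high, its right front corner near x 0.47, y 0.27 m) and the wall cabinets behind and to the right, from 0.47 m above the bench: a raised wrist can touch them beyond the tray.
- trough (a point): centre of the trough's floor (tray frame 35, 0, 6 mm). Trough 30 mm wide (x) and 182 mm long (y) inside; its cheeks, 3 mm thick, rise 12 mm above the floor but only beyond 44 mm from the middle, so the middle 88 mm is open at both sides for fingers: 34 mm from the trough's centre line to the bay wall, the same to the tray edge.
- bay_left (a point): centre of the floor of the +y bay (tray frame -34, 31, 6 mm): 58 mm square inside, walls 4 mm thick rising 20 mm above the floor
- bay_right (a point): centre of the floor of the -y bay (tray frame -34, -31, 6 mm), same size. Bay centres are 62 mm apart.
- screwdriver: slotted screwdriver with a yellow handle, 170 mm long, lying along its y axis; handle 21 mm thick from y = -3 to +85 mm, steel shaft 6 mm thick to y = -85 mm, 0.06 kg, balances near y = +30 mm; origin on its underside in the middle of its length (it turns with the tool if that rolls, so use screwdriver_mid)
- screwdriver_mid (a point): point on the screwdriver's long axis in the middle of its length, 10.5 mm above what it lies on; y axis points to the handle's end
- small_bottle: small plain amber dropper bottle with white cap, 45 mm diameter, body about 86 mm high below the shoulder and cap, 100 mm high in all, 0.12 kg, standing near the front edge of the bench (a similar one by the wall is room clutter); origin at the underside centre, z up
- spray: white pump spray bottle, 48 mm diameter, 162 mm high, 0.19 kg, standing; the body with its shoulder ends at 121 mm, above it a round pump collar 30 mm in diameter from 121 to 148 mm (the best place to grip from above), then the spray head, 24 x 16 mm; origin at the underside centre, z up
- crucible: bystander: white porcelain crucible, 48 mm diameter, 38 mm high; origin at the underside centre
- large_bottle: bystander: larger amber bottle with black cap and paper label, 62 mm diameter, 130 mm high; origin at the underside centre
- timer: bystander: square white timer, 62 x 62 x 18 mm; origin at the underside centre
Not all that is in view belongs to the job. What is shaped like the small_bottle but green is not meant.

How it is judged:
By the outcome, as a careful person would: the job done as asked, in the order asked, and still so for the second after the job is handed in, with the robot touching nothing.
It also fails if it takes over 67 s, if anything falls off the work surface, if the arm or the gripper's body presses on something with over 40 N, if the wrist force passes 120 N, or if a joint passes its speed limit or range.

ROBOT

A 6-joint arm with a two-finger parallel gripper is mounted at the origin on a cart in front of the work surface, level with it; the furniture and walls round the work are solid. World frame = base frame: x ahead of the robot, y to its left, z up, the work surface at z = 0. Lengths are in m, angles in degrees, forces in N, time in s.
With the tool pointing down it reaches from about 0.375 to 0.9 m from the base axis. Payload 3.1 kg.
Tool frame: the origin (TCP) lies between the finger pads; the fingertips stand 22 mm ahead of it and the grasp point (between the pads) lies 3 mm ahead of it (bot.tip_extent is the distance from the TCP to the fingertips, in m); y points along the fingers, z is the direction in which the jaws open and shut, and the axes are right-handed (so a half turn about y gives the same grasp; the last joint's range is limited). The gripper opens to 87 mm and grips with 3 to 60 N. Pads are 19 mm wide; open, the fingers measure 117 mm over their backs; the gripper's body (75 mm by 190 mm) begins 51 mm behind the grasp point.
Start: joints at [-82.305, 30.224, 82.088, -0, 67.689, -10.227], TCP at [0.192, -0.595, 0.245] pointing down, gripper open.
Joint ranges: [-176.69, 176.69], [-43.24, 126.21], [12.49, 139.97], [-82, 262], [0, 151.66], [-163.58, 163.58]. Speed limits (degrees/s): [159.86, 159.86, 180, 180, 180, 180].

INTERFACE

Orientations are given as a 3x3 rotation matrix whose columns are the frame's x, y, z axes.
In Python, from rig import bot, eyes, models gives the robot as it stands. The module is installed in compiled form; this text tells all that it offers.
- The arm moves only by the tool arm_command, never from a script. Its arguments are lists of equal length, an entry for each row: "translation": the shift along the tool's x, y, z each as a share of 0.08 m, from -1 to 1, a list of three; "rotation": the turn, a rotation vector about the tool's x, y, z each as a share of 60 degrees, from -1 to 1, a list of three; "grip": the closure, from -1 (fully open) to 1 (shut), so that 0 is half open. In form: {"translation": [[x, y, z], ...], "rotation": [[rx, ry, rz], ...], "grip": [grip, ...]}. A call has 1 to 5 rows; each row is the pose to reach, as a shift and turn from the pose commanded when the call began, along the tool's axes at that moment; what a row does not reach only later rows make up. A row lasts 1/10 s, in which the tool goes at most 50 mm and 8.59 degrees, less where a joint would pass 70% of its speed; a pose out of reach is approached as far as the arm can. A call with a number of a shift or a turn outside -1 to 1 is refused whole. A call with a gripper value outside its range is refused whole. The fingers move at their own pace and stop on an object; the grip force is fixed at half the most. Time passes only in rows, so rows that repeat a pose let the fingers close. It gives the time, the measured TCP pose, the force and the opening at its end, in the units of the state.
- bot.read_state(): the state, without advancing time (a new reading comes with each control period).
- eyes.capture(name): name is "side" or "top" or "wrist"; returns a dict with "image" (480x640x3 uint8, blue, green, red), "mtx" (3x3 intrinsics, pixels), "rvec" (rotation vector, rad) and "tvec" (3), from world to camera coordinates, as OpenCV has them; the wrist camera has in their place "hand_eye" (4x4, takes a point from camera to tool coordinates, whose origin is the TCP and whose axes are the tool frame's). Camera axes: x right, y down, z forward; pixel columns grow to the right and rows downward; lengths in m; the calibration is good to about 2 mm. A picture is of the moment at which its call begins: read the wrist's pose just before it. There is no depth.
- bot.hand_in(): hands the job in, once; it reports no verdict.
Trained networks look in the newest picture that a camera, given by its name, has taken for a name from the list of things; names that differ only in an ending like _2 or _b are one class to them, and where a whole thing is asked for, a point or a joint stands for the part that bears it (a point fixed in the world has none). Each returns a list of dicts, best first, with "conf" (0 to 1); they miss things now and then, are a little off and sometimes report something else, mostly with a low value. They report only what shows in the picture. A call takes as long as a camera call. They do not tell look-alikes from the thing itself.
- models.recognise(camera, thing): "extent" ([left, top, right, bottom] as shares, 0 to 1, of the picture: columns of its width, rows of its height, round what is visible of it).
- models.spot_point(camera, thing): "point" ([column, row] as shares, 0 to 1, of the picture: columns of its width, rows of its height: a listed point, or the origin of a listed thing).
The state is a dict: "time_s": time; "joint_positions": joint angles; "qvel": joint speeds; "tau": joint torques, N m; "position": TCP position; "tcp_rot": TCP orientation; "force": force on the tool from outside, world axes, zero at the start; "moment": the same for the moment, N m; "opening": opening from 0.0 (shut) to 1.0 (fully open).
Only numpy, scipy, OpenCV 4.12 (cv2) and the standard library are available. Lean on these libraries where they do the work, as an engineer would, in place of code of your own. Each camera call takes 0.05 s, during which the arm holds its last target. There are 200 camera calls.

## Working session

There is one attempt and no reset: what is moved stays moved. The work goes in short steps, Python scripts to look and compute and a tool call to move; the robot and the scene stay as the last step left them, time stands still between calls to the robot, and variables do not carry over. Pictures are saved under pics/ and viewed, about 8 in all and at most 12, crops included, and the job is handed in when it is done.

Besides the shell and the picture viewer there is one more tool, called after ">>>" as a command line: name --argument value ..., lists and objects as JSON in quotes. arm_command: Moves the arm, as the interface text tells. Shift numbers are shares of 0.08 m and turn numbers shares of 60 degrees, none past 1 either way. Its arguments: {"type":"object","properties":{"translation":{"type":"array"},"rotation":{"type":"array"},"grip":{"type":"array"}},"required":["translation","rotation","grip"]}

```bash
mkdir -p pics; cat > h.py <<'E'
import numpy as np, cv2
from rig import bot, eyes, models
def cap(n):
    s=bot.read_state(); c=eyes.capture(n)
    K=np.array(c["mtx"],float)
    if n=="wrist":
        T=np.eye(4);T[:3,:3]=s["tcp_rot"];T[:3,3]=s["position"];M=T@np.array(c["hand_eye"])
        R=M[:3,:3].T;t=-R@M[:3,3]
    else:
        R=cv2.Rodrigues(np.array(c["rvec"],float))[0];t=np.array(c["tvec"],float).ravel()
    return c["image"],K,R,t
def toworld(cam,p,z):  # p in shares
    _,K,R,t=cam; u=np.array([p[0]*640,p[1]*480,1.]); d=R.T@np.linalg.solve(K,u); o=-R.T@t
    return o+d*(z-o[2])/d[2]
def proj(cam,X):
    _,K,R,t=cam; q=K@(R@np.array(X,float)+t); return q[:2]/q[2]
def st():
    s=bot.read_state(); print(round(s["time_s"],2),np.round(s["position"],4),np.round(s["opening"],3),np.round(s["force"],1));print(np.round(s["tcp_rot"],3).tolist(),np.round(s["joint_positions"],1).tolist());return s
E
python3 - <<'E'
from h import *
st()
for n in("top","side"):
    c=cap(n); cv2.imwrite(f"pics/{n}0.png",c[0]); print(n,"cam at",np.round(-c[2].T@c[3],3))
    for th,z in(("tray",0),("trough",.006),("bay_left",.006),("bay_right",.006),("screwdriver_mid",.0105),("small_bottle",0),("spray",0),("crucible",0),("large_bottle",0),("timer",0)):
        for r in models.spot_point(n,th)[:3]:
            print(th,round(r["conf"],2),np.round(np.array(r["point"])*[640,480]),np.round(toworld(c,r["point"],z),3))
E
```

```text
0.0 [ 0.1922 -0.594   0.2436] 0.998 [-1.  -0.3  0.1]
[[-0.951, -0.0, 0.308], [-0.308, 0.002, -0.951], [-0.0, -1.0, -0.002]] [-82.3, 30.3, 82.2, -0.0, 67.7, -10.2]
top cam at [0.309 0.06  1.254]
tray 0.76 [333. 216.] [0.602 0.008 0.   ]
tray 0.34 [345. 224.] [ 0.58  -0.022  0.   ]
trough 0.59 [333. 202.] [0.637 0.008 0.006]
bay_left 0.87 [317. 223.] [0.581 0.05  0.006]
bay_left 0.67 [295. 263.] [0.479 0.104 0.006]
bay_right 0.63 [345. 227.] [ 0.571 -0.023  0.006]
screwdriver_mid 0.53 [238. 293.] [0.403 0.247 0.01 ]
small_bottle 0.87 [338. 272.] [ 0.457 -0.004  0.   ]
small_bottle 0.86 [484. 251.] [ 0.509 -0.378  0.   ]
spray 0.87 [297. 265.] [0.474 0.101 0.   ]
spray 0.6 [238. 290.] [0.411 0.248 0.   ]
crucible 0.62 [252. 242.] [0.533 0.216 0.   ]
large_bottle 0.71 [411. 211.] [ 0.614 -0.195  0.   ]
timer 0.59 [159. 269.] [0.465 0.447 0.   ]
side cam at [0.084 1.004 0.589]
tray 0.66 [296. 254.] [0.599 0.016 0.   ]
trough 0.63 [315. 246.] [ 0.565 -0.041  0.006]
trough 0.57 [287. 249.] [0.633 0.006 0.006]
bay_left 0.84 [302. 259.] [0.568 0.042 0.006]
bay_left 0.25 [257. 362.] [0.462 0.444 0.006]
bay_right 0.66 [313. 247.] [ 0.57  -0.037  0.006]
bay_right 0.37 [325. 278.] [0.47  0.107 0.006]
screwdriver_mid 0.7 [328. 313.] [0.401 0.245 0.01 ]
small_bottle 0.71 [352. 263.] [ 0.441 -0.007  0.   ]
small_bottle 0.64 [370. 214.] [ 0.509 -0.353  0.   ]
spray 0.67 [326. 277.] [0.475 0.093 0.   ]
large_bottle 0.58 [328. 222.] [ 0.609 -0.231  0.   ]
large_bottle 0.2 [325. 279.] [0.473 0.101 0.   ]
timer 0.59 [257. 364.] [0.462 0.444 0.   ]
```

View pics/top0.png

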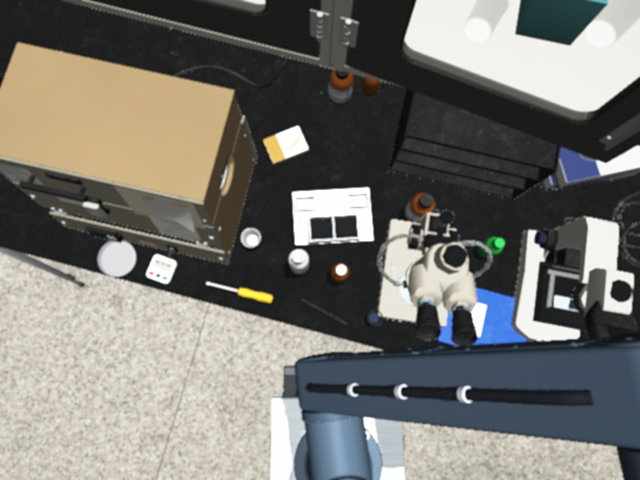

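View pics/side0.png

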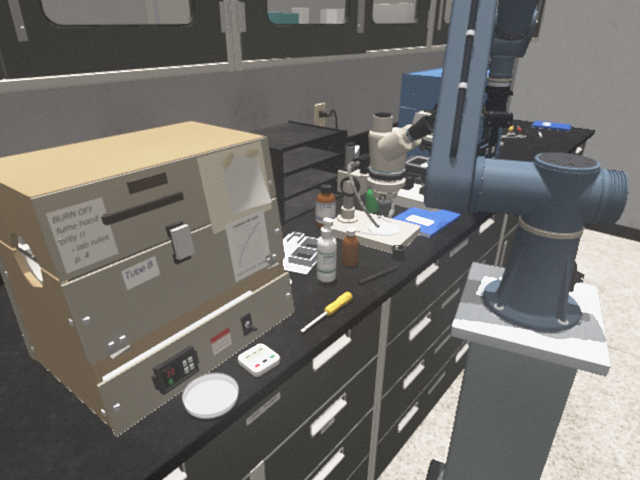

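```bash
python3 - <<'E'
from h import *
a=cap("top");b=cap("side")
P=[c[1]@np.c_[c[2],c[3]] for c in(a,b)]
for u,v in (((428,330),(432,137)),((463,335),(432,137)),((453,257),(383,118)),((437,225),(352,150))):
    X=cv2.triangulatePoints(P[0],P[1],np.array(u,float).reshape(2,1),np.array(v,float).reshape(2,1)).ravel();X=X[:3]/X[3]
    print(u,v,np.round(X,3),proj(a,X).round(),proj(b,X).round())
for n,px in (("tip",(207,284)),("end",(272,297)),("trayTL",(292,190)),("TR",(370,188)),("BR",(373,243)),("BL",(297,245)),("edgeR",(380,343)),("edgeL",(205,303))):
    print(n,toworld(a,np.array(px)/[640,480],.01).round(3))
s=cv2.resize(b[0][195:345,270:420],(600,600),interpolation=cv2.INTER_CUBIC)
cv2.imwrite("pics/crop.png",s)
E
```

```text
(428, 330) (432, 137) [ 0.303 -0.154  0.323] [429. 333.] [429. 137.]
(463, 335) (432, 137) [ 0.304 -0.221  0.307] [463. 333.] [434. 137.]
(453, 257) (383, 118) [ 0.441 -0.199  0.349] [453. 257.] [383. 118.]
(437, 225) (352, 150) [ 0.524 -0.196  0.252] [437. 225.] [352. 150.]
tip [0.425 0.324 0.01 ]
end [0.392 0.162 0.01 ]
trayTL [0.668 0.114 0.01 ]
TR [ 0.674 -0.089  0.01 ]
BR [ 0.529 -0.093  0.01 ]
BL [0.524 0.1   0.01 ]
edgeR [ 0.279 -0.105  0.01 ]
edgeL [0.378 0.327 0.01 ]
```

View pics/crop.png

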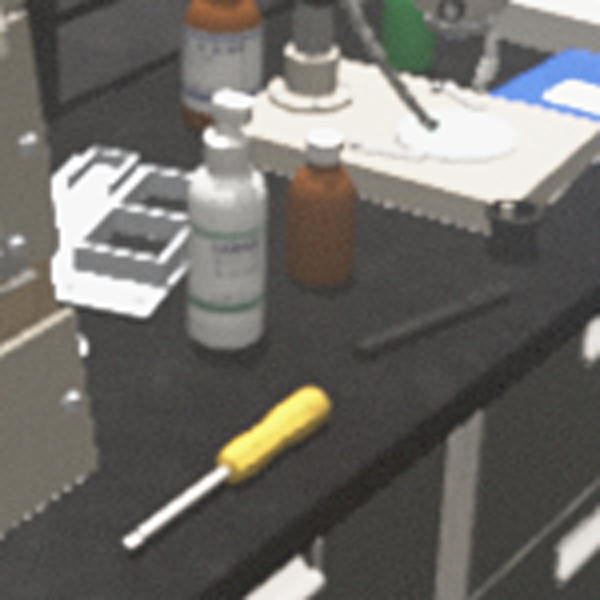

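The candidates for the small bottle in the top view are the front amber bottle with white cap at (340,271), which I choose; the green one at (495,245); and the amber ones by the wall at (342,84) and (371,85). The crop confirms the choice: amber body and white cap next to the white spray bottle. The screwdriver is yellow, with its handle towards -y.

>>> arm_command --translation '[[0, -1, 0], [0, -1, 0], [0, -1, 0], [0, -1, 0], [0, -1, 0]]' --rotation '[[0, -0.6, 0], [0, -0.6, 0], [0, -0.6, 0], [0, -0.6, 0], [0, -0.6, 0]]' --grip '[-1, -1, -1, -1, -1]'

```text
time_s: 1.7
position: [0.1924, -0.5946, 0.3249]
tcp_rot: [[-0.588, 0.0, 0.809], [-0.809, -0.001, -0.588], [0.0, -1.0, 0.0]]
force: [1.2, -0.1, -0.3]
opening: 1.003
```

>>> arm_command --translation '[[0, -1, 0], [0, -1, 0], [0, -1, 0], [0, -1, 0], [0, -1, 0]]' --rotation '[[0, -0.6, 0], [0, -0.6, 0], [0, -0.6, 0], [0, -0.6, 0], [0, -0.6, 0]]' --grip '[-1, -1, -1, -1, -1]'

```text
time_s: 2.2
position: [0.1923, -0.5945, 0.4045]
tcp_rot: [[-0.002, 0.0, 1.0], [-1.0, 0.0, -0.002], [-0.0, -1.0, 0.0]]
force: [-0.4, -0.5, 0.4]
opening: 0.998
```

>>> arm_command --translation '[[-1, -0.35, 1], [-1, -0.35, 1], [-1, -0.35, 1]]' --rotation '[[0, 0, 0], [0, 0, 0], [0, 0, 0]]' --grip '[-1, -1, -1]'

```text
time_s: 2.5
position: [0.275, -0.512, 0.4337]
tcp_rot: [[-0.002, 0.002, 1.0], [-1.0, 0.0, -0.002], [-0.0, -1.0, 0.002]]
force: [-0.4, 0.2, 0.3]
opening: 1.002
```

>>> arm_command --translation '[[-1, 0, 1], [-1, 0, 1], [-1, 0, 1]]' --rotation '[[0, 0, 0], [0, 0, 0], [0, 0, 0]]' --grip '[-1, -1, -1]'

```text
time_s: 2.8
position: [0.355, -0.4314, 0.4324]
tcp_rot: [[-0.0, 0.001, 1.0], [-1.0, 0.002, -0.0], [-0.002, -1.0, 0.001]]
force: [-0.3, 0.9, -0.5]
opening: 0.997
```

>>> arm_command --translation '[[-1, 0, 1], [-1, 0, 1], [-1, 0, 1]]' --rotation '[[0, 0, 0], [0, 0, 0], [0, 0, 0]]' --grip '[-1, -1, -1]'

```text
time_s: 3.1
position: [0.4349, -0.3522, 0.4322]
tcp_rot: [[0.0, 0.001, 1.0], [-1.0, 0.002, 0.0], [-0.002, -1.0, 0.001]]
force: [0.2, -0.2, -0.0]
opening: 0.998
```

>>> arm_command --translation '[[-1, 0, 0], [-1, 0, 0], [-1, 0, 0]]' --rotation '[[0, 0, 0], [0, 0, 0], [0, 0, 0]]' --grip '[-1, -1, -1]'

```text
time_s: 3.4
position: [0.4321, -0.2723, 0.4326]
tcp_rot: [[-0.0, -0.001, 1.0], [-1.0, 0.001, -0.0], [-0.001, -1.0, -0.001]]
force: [-0.2, -0.4, -0.5]
opening: 0.998
```

>>> arm_command --translation '[[-1, 0, 0], [-1, 0, 0], [-1, 0, 0]]' --rotation '[[0, 0, 0], [0, 0, 0], [0, 0, 0]]' --grip '[-1, -1, -1]'

```text
time_s: 3.7
position: [0.4323, -0.1935, 0.4327]
tcp_rot: [[-0.001, -0.0, 1.0], [-1.0, 0.0, -0.001], [-0.0, -1.0, -0.0]]
force: [1.1, -0.6, 0.2]
opening: 1.001
```

>>> arm_command --translation '[[-1, 0, 0], [-1, 0, 0], [-1, 0, 0]]' --rotation '[[0, 0, 0], [0, 0, 0], [0, 0, 0]]' --grip '[-1, -1, -1]'

```text
time_s: 4.0
position: [0.4329, -0.1141, 0.4326]
tcp_rot: [[-0.0, -0.0, 1.0], [-1.0, -0.0, -0.0], [0.0, -1.0, -0.0]]
force: [0.2, -0.7, -1.1]
opening: 0.998
```

>>> arm_command --translation '[[-1, 0, 0.5], [-1, 0, 0.5], [-1, 0, 0.5]]' --rotation '[[0, 0, 0], [0, 0, 0], [0, 0, 0]]' --grip '[-1, -1, -1]'

```text
time_s: 4.3
position: [0.4754, -0.0343, 0.4324]
tcp_rot: [[0.001, 0.001, 1.0], [-1.0, 0.0, 0.001], [-0.0, -1.0, 0.001]]
force: [-0.3, -0.2, 0.7]
opening: 1.0
```

>>> arm_command --translation '[[-1, 0, 0.5], [-1, 0, 0.5], [-1, 0, 0.5], [-1, 0, 0.5]]' --rotation '[[0, 0, 0], [0, 0, 0], [0, 0, 0], [0, 0, 0]]' --grip '[-1, -1, -1, -1]'

```text
time_s: 4.7
position: [0.514, 0.0431, 0.432]
tcp_rot: [[-0.002, -0.001, 1.0], [-1.0, -0.002, -0.002], [0.002, -1.0, -0.001]]
force: [-0.8, -0.1, -0.9]
opening: 1.0
```

Batching works. Look with the wrist camera from here over the tray.

```bash
cat > look.py <<'E'
from h import *
import sys
st(); c=cap("wrist"); print("cam",np.round(-c[2].T@c[3],3),"axis",np.round(c[2][2],2))
cv2.imwrite(f"pics/{sys.argv[1]}.png",c[0])
Z=dict(tray=0,trough=.006,bay_left=.006,bay_right=.006,screwdriver_mid=.0105,small_bottle=0,spray=0,screwdriver=0)
for th in sys.argv[2:]:
    for r in models.spot_point("wrist",th)[:3]: print(th,round(r["conf"],2),np.round(np.array(r["point"])*[640,480]),np.round(toworld(c,r["point"],Z[th]),4))
    
E
python3 look.py w1 tray trough bay_left bay_right small_bottle spray screwdriver_mid
```

```text
4.7 [0.514  0.0431 0.432 ] 1.0 [-0.8 -0.1 -0.9]
[[-0.002, -0.001, 1.0], [-1.0, -0.002, -0.002], [0.002, -1.0, -0.001]] [-7.6, 11.7, 81.4, -0.1, 87.0, -7.4]
cam [0.515 0.121 0.571] axis [-0.   -0.28 -0.96]
tray 0.9 [368. 209.] [0.6013 0.0054 0.    ]
trough 0.6 [388. 210.] [0.6352 0.0034 0.006 ]
bay_left 0.72 [347. 193.] [0.5633 0.0342 0.006 ]
bay_left 0.52 [250.  59.] [0.4104 0.2403 0.006 ]
small_bottle 0.89 [279. 215.] [ 0.4453 -0.0063  0.    ]
spray 0.72 [296. 156.] [0.477  0.0955 0.    ]
screwdriver_mid 0.82 [247.  57.] [0.406  0.2417 0.0105]
```

View pics/w1.png

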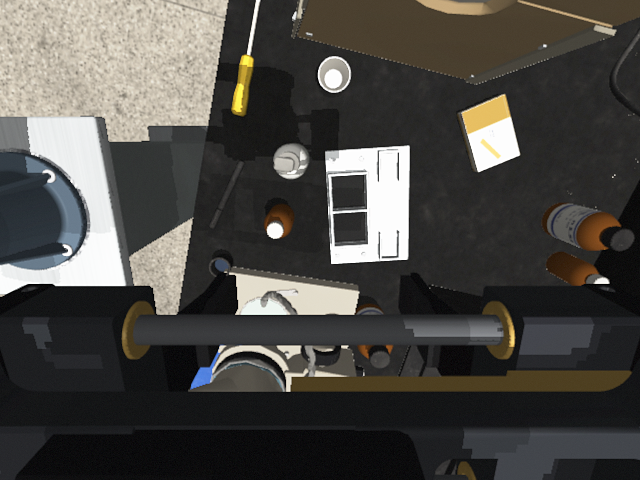

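The picture shows the tray at (368,205), the spray at (291,160), the small bottle at (278,222) and the screwdriver at (245,80) with its shaft cut off at the top. I'll fit the tray outline next.

```bash
cat > fit.py <<'E'
from h import *
def warp(c,z,x0,y0,x1,y1,s=1000):
    # ortho view of plane z: col=(x-x0)*s,row=(y-y0)*s
    w=np.array([[x0,y0,z],[x1,y0,z],[x1,y1,z],[x0,y1,z]])
    H=cv2.getPerspectiveTransform(np.float32([proj(c,p) for p in w]),np.float32([[0,0],[(x1-x0)*s,0],[(x1-x0)*s,(y1-y0)*s],[0,(y1-y0)*s]]))
    return cv2.warpPerspective(c[0],H,(int((x1-x0)*s),int((y1-y0)*s)))
def rect(m,x0,y0,s=1000,close=5):
    m=cv2.morphologyEx(m,cv2.MORPH_CLOSE,np.ones((close,close)))
    k=max(cv2.findContours(m,0,2)[0],key=cv2.contourArea)
    (cx,cy),(w,h),a=cv2.minAreaRect(k); return (x0+cx/s,y0+cy/s),(w,h),a
E
python3 - <<'E'
from fit import *
c=cap("wrist")
im=warp(c,.006,.50,-.13,.72,.14); m=(im.min(2)>140).astype(np.uint8)*255
(cx,cy),wh,a=rect(m,.50,-.13,close=3); print("tray",cx,cy,wh,a)
E
```

```text
tray 0.6004664764404297 0.008540557861328124 (141.03912353515625, 200.6068572998047) 3.5486817359924316
```

>>> arm_command --translation '[[-1, 1, -1], [-1, 1, -1], [-1, 1, -1], [-1, 1, -1]]' --rotation '[[0, 0, 0], [0, 0, 0], [0, 0, 0], [0, 0, 0]]' --grip '[-1, -1, -1, -1]'

```text
time_s: 5.55
position: [0.4276, 0.1269, 0.3495]
tcp_rot: [[0.002, -0.01, 1.0], [-1.0, 0.001, 0.002], [-0.001, -1.0, -0.01]]
force: [0.9, -0.3, -0.2]
opening: 1.0
```

>>> arm_command --translation '[[-0.5, 0.5, -0.3], [-0.5, 0.5, -0.3], [-0.5, 0.5, -0.3], [-0.5, 0.5, -0.3], [-0.5, 0.5, -0.3]]' --rotation '[[0, 0, 0], [0, 0, 0], [0, 0, 0], [0, 0, 0], [0, 0, 0]]' --grip '[-1, -1, -1, -1, -1]'

```text
time_s: 6.05
position: [0.4113, 0.1645, 0.3138]
tcp_rot: [[-0.002, 0.003, 1.0], [-1.0, -0.0, -0.002], [0.0, -1.0, 0.003]]
force: [-0.0, 0.3, 0.9]
opening: 1.001
```

```bash
python3 look.py w2 screwdriver_mid screwdriver bay_left bay_right; python3 - <<'E'
from fit import *
c=cap("wrist"); im=warp(c,.0105,.33,.12,.50,.40); hsv=cv2.cvtColor(im,cv2.COLOR_BGR2HSV)
m=((abs(hsv[...,0].astype(int)-25)<10)&(hsv[...,1]>120)&(hsv[...,2]>70)).astype(np.uint8)*255
print("handle",rect(m,.33,.12))
E
```

```text
6.05 [0.4113 0.1645 0.3138] 1.001 [-0.   0.3  0.9]
[[-0.002, 0.003, 1.0], [-1.0, -0.0, -0.002], [0.0, -1.0, 0.003]] [7.3, 10.7, 101.7, -0.0, 67.4, 7.4]
cam [0.411 0.242 0.453] axis [ 0.   -0.28 -0.96]
screwdriver_mid 0.89 [314. 141.] [0.4083 0.2417 0.0105]
screwdriver 0.61 [360. 249.] [0.4736 0.0917 0.    ]
screwdriver 0.59 [314. 143.] [0.4075 0.2394 0.    ]
bay_left 0.57 [420. 287.] [0.5621 0.0353 0.006 ]
bay_left 0.44 [313. 139.] [0.4062 0.244  0.006 ]
bay_right 0.42 [312. 145.] [0.4053 0.2369 0.006 ]
bay_right 0.2 [412. 166.] [0.5376 0.2098 0.006 ]
handle ((0.39682353210449217, 0.20129411315917967), (90.22325134277344, 23.28342056274414), 75.96376037597656)
```

View pics/w2.png

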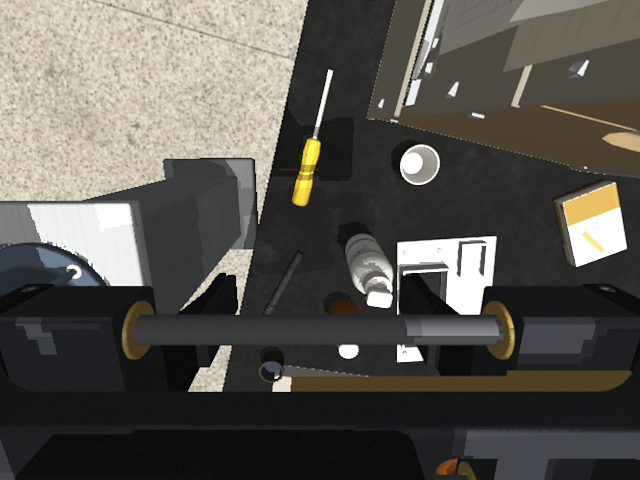

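Screwdriver handle at (307,172), shaft up to (329,70). The colour fit and the network agree on the mid point to within 2 mm, so I'm going to the grasp.

>>> arm_command --translation '[[-0.69, 1, -0.12], [-0.69, 1, -0.12], [-0.69, 1, -0.12], [-0.69, 1, -0.12], [-0.69, 1, -0.12]]' --rotation '[[0, 0.234, 0], [0, 0.234, 0], [0, 0.234, 0], [0, 0.234, 0], [0, 0.234, 0]]' --grip '[-0.15, -0.15, -0.15, -0.15, -0.15]'

```text
time_s: 6.85
position: [0.4011, 0.2201, 0.2337]
tcp_rot: [[-0.243, 0.003, 0.97], [-0.97, 0.0, -0.243], [-0.001, -1.0, 0.003]]
force: [1.1, -0.6, 0.3]
opening: 0.635
```

>>> arm_command --translation '[[0, 1, 0], [0, 1, 0], [0, 1, 0]]' --rotation '[[0, 0, 0], [0, 0, 0], [0, 0, 0]]' --grip '[-0.15, -0.15, -0.15]'

```text
time_s: 7.15
position: [0.3989, 0.2191, 0.1512]
tcp_rot: [[-0.245, -0.004, 0.97], [-0.97, -0.001, -0.245], [0.002, -1.0, -0.004]]
force: [-1.1, 0.3, -0.2]
opening: 0.578
```

>>> arm_command --translation '[[0, 0.9, 0], [0, 0.9, 0], [0, 0.9, 0], [0, 0.9, 0]]' --rotation '[[0, 0, 0], [0, 0, 0], [0, 0, 0], [0, 0, 0]]' --grip '[-0.15, -0.15, -0.15, -0.15]'

```text
time_s: 7.55
position: [0.4016, 0.2204, 0.0822]
tcp_rot: [[-0.244, 0.003, 0.97], [-0.97, 0.001, -0.244], [-0.002, -1.0, 0.003]]
force: [0.3, 0.1, 0.4]
opening: 0.572
```

```bash
python3 look.py w3 screwdriver_mid
```

```text
7.55 [0.4016 0.2204 0.0822] 0.572 [0.3 0.1 0.4]
[[-0.244, 0.003, 0.97], [-0.97, 0.001, -0.244], [-0.002, -1.0, 0.003]] [14.7, 34.5, 113.6, -0.0, 31.7, 28.9]
cam [0.421 0.296 0.222] axis [-0.07 -0.27 -0.96]
screwdriver_mid 0.8 [316. 227.] [0.4069 0.2431 0.0105]
```

View pics/w3.png

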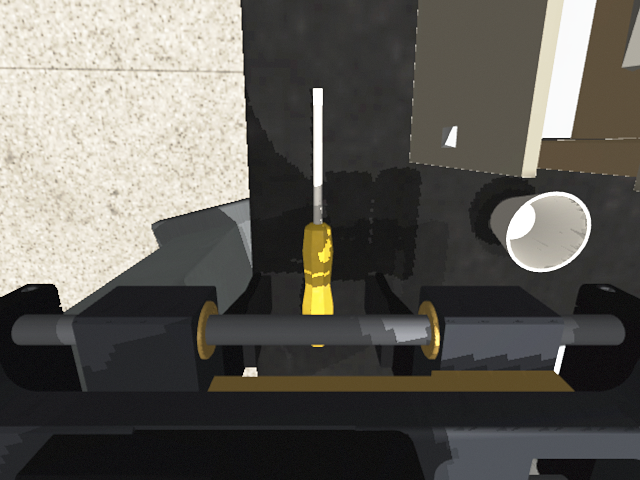

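The screwdriver is centred between the fingers (columns 317 and 318) and aligned with the tool, handle/shaft joint at row 222. Descend.

>>> arm_command --translation '[[0, 0.4, 0], [0, 0.6, 0], [0, 0.7, 0], [0, 0.7, 0], [0, 0.7, 0]]' --rotation '[[0, 0, 0], [0, 0, 0], [0, 0, 0], [0, 0, 0], [0, 0, 0]]' --grip '[-0.15, -0.15, -0.15, -0.15, -0.15]'

```text
time_s: 8.15
position: [0.4006, 0.2205, 0.0255]
tcp_rot: [[-0.244, 0.002, 0.97], [-0.97, 0.0, -0.244], [-0.001, -1.0, 0.002]]
force: [0.9, -1.0, 0.1]
opening: 0.576
```

>>> arm_command --translation '[[0, 0, 0], [0, 0, 0]]' --rotation '[[0, 0, 0], [0, 0, 0]]' --grip '[-0.15, -0.15]'

```text
time_s: 8.35
position: [0.4004, 0.2205, 0.0254]
tcp_rot: [[-0.244, 0.002, 0.97], [-0.97, 0.0, -0.244], [-0.001, -1.0, 0.001]]
force: [0.1, 0.3, 0.6]
opening: 0.578
```

>>> arm_command --translation '[[0, 0, 0], [0, 0, 0], [0, 0, 0], [0, 0, 0], [0, 0, 0]]' --rotation '[[0, 0, 0], [0, 0, 0], [0, 0, 0], [0, 0, 0], [0, 0, 0]]' --grip '[1, 1, 1, 1, 1]'

```text
time_s: 8.85
position: [0.3999, 0.2203, 0.0245]
tcp_rot: [[-0.244, 0.0, 0.97], [-0.97, -0.0, -0.244], [-0.0, -1.0, 0.0]]
force: [-0.6, 0.2, 1.4]
opening: 0.232
```

>>> arm_command --translation '[[0, 0, 0], [0, 0, 0], [0, 0, 0]]' --rotation '[[0, 0, 0], [0, 0, 0], [0, 0, 0]]' --grip '[1, 1, 1]'

```text
time_s: 9.15
position: [0.3999, 0.2203, 0.0245]
tcp_rot: [[-0.244, 0.0, 0.97], [-0.97, 0.0, -0.244], [-0.0, -1.0, 0.0]]
force: [-0.1, -0.4, 0.5]
opening: 0.23
```

>>> arm_command --translation '[[0, -0.3, 0], [0, -0.7, 0], [0, -1, 0], [0, -1, 0]]' --rotation '[[0, 0, 0], [0, 0, 0], [0, 0, 0], [0, 0, 0]]' --grip '[1, 1, 1, 1]'

```text
time_s: 9.55
position: [0.4014, 0.2208, 0.107]
tcp_rot: [[-0.244, 0.006, 0.97], [-0.97, 0.002, -0.244], [-0.003, -1.0, 0.005]]
force: [-0.1, -0.7, -0.6]
opening: 0.229
```

>>> arm_command --translation '[[0, -1, 0], [0, -1, 0], [0, -1, 0], [0, -1, 0]]' --rotation '[[0, 0, 0], [0, 0, 0], [0, 0, 0], [0, 0, 0]]' --grip '[1, 1, 1, 1]'

```text
time_s: 9.95
position: [0.3996, 0.2202, 0.1842]
tcp_rot: [[-0.244, -0.0, 0.97], [-0.97, -0.0, -0.244], [0.0, -1.0, -0.0]]
force: [-0.6, -0.4, -1.1]
opening: 0.234
```

>>> arm_command --translation '[[0, -0.8, 0], [0, -0.8, 0], [0, -0.8, 0], [0, -0.8, 0]]' --rotation '[[0, 0, 0], [0, 0, 0], [0, 0, 0], [0, 0, 0]]' --grip '[1, 1, 1, 1]'

```text
time_s: 10.35
position: [0.3987, 0.2199, 0.2468]
tcp_rot: [[-0.244, -0.003, 0.97], [-0.97, -0.001, -0.244], [0.002, -1.0, -0.003]]
force: [-0.8, -1.3, -1.3]
opening: 0.232
```

>>> arm_command --translation '[[0.97, 0, 0.24], [0.97, 0, 0.24], [0.97, 0, 0.24], [0.97, 0, 0.24]]' --rotation '[[0, -0.295, 0], [0, -0.295, 0], [0, -0.295, 0], [0, -0.295, 0]]' --grip '[1, 1, 1, 1]'

```text
time_s: 10.75
position: [0.3981, 0.1393, 0.2466]
tcp_rot: [[0.06, -0.005, 0.998], [-0.998, -0.0, 0.06], [0.0, -1.0, -0.005]]
force: [-0.4, -0.0, -0.4]
opening: 0.231
```

>>> arm_command --translation '[[0.69, 0, 0.94], [0.69, 0, 0.94], [0.69, 0, 0.94], [0.69, 0, 0.94]]' --rotation '[[0, 0, 0], [0, 0, 0], [0, 0, 0], [0, 0, 0]]' --grip '[1, 1, 1, 1]'

```text
time_s: 11.15
position: [0.4776, 0.09, 0.2469]
tcp_rot: [[0.061, -0.004, 0.998], [-0.998, 0.001, 0.061], [-0.001, -1.0, -0.004]]
force: [0.4, -0.6, -0.8]
opening: 0.228
```

>>> arm_command --translation '[[0.69, 0, 0.94], [0.69, 0, 0.94], [0.69, 0, 0.94], [0.69, 0, 0.94]]' --rotation '[[0, 0, 0], [0, 0, 0], [0, 0, 0], [0, 0, 0]]' --grip '[1, 1, 1, 1]'

```text
time_s: 11.55
position: [0.5551, 0.0404, 0.2472]
tcp_rot: [[0.062, -0.004, 0.998], [-0.998, 0.001, 0.062], [-0.001, -1.0, -0.004]]
force: [-1.6, 0.2, -1.7]
opening: 0.228
```

>>> arm_command --translation '[[0.69, 0, 0.94], [0.69, 0, 0.94], [0.69, 0, 0.94], [0.69, 0, 0.94], [0.69, 0, 0.94]]' --rotation '[[0, 0, 0], [0, 0, 0], [0, 0, 0], [0, 0, 0], [0, 0, 0]]' --grip '[1, 1, 1, 1, 1]'

```text
time_s: 12.05
position: [0.6326, -0.009, 0.2478]
tcp_rot: [[0.064, -0.004, 0.998], [-0.998, 0.001, 0.064], [-0.001, -1.0, -0.004]]
force: [0.4, 0.0, -1.2]
opening: 0.231
```

```bash
python3 look.py w4 screwdriver_mid trough tray bay_left; python3 - <<'E'
from fit import *
import cv2
c=cap("wrist")
for th in np.arange(0,1): pass
im=warp(c,.018,.50,-.02,.72,.14,3000); cv2.imwrite("pics/w4w.png",im)
E
```

```text
12.05 [ 0.6326 -0.009   0.2478] 0.231 [ 0.4  0.  -1.2]
[[0.064, -0.004, 0.998], [-0.998, 0.001, 0.064], [-0.001, -1.0, -0.004]] [-10.9, 30.7, 80.6, 0.0, 69.0, -14.6]
cam [0.629 0.068 0.387] axis [ 0.01 -0.28 -0.96]
screwdriver_mid 0.6 [312. 256.] [ 0.6288 -0.0647  0.0105]
screwdriver_mid 0.53 [322. 197.] [0.6357 0.0077 0.0105]
trough 0.74 [321. 195.] [0.6349 0.0084 0.006 ]
tray 0.77 [289. 197.] [0.5967 0.003  0.    ]
bay_left 0.8 [260. 170.] [0.5638 0.033  0.006 ]
```

View pics/w4.png

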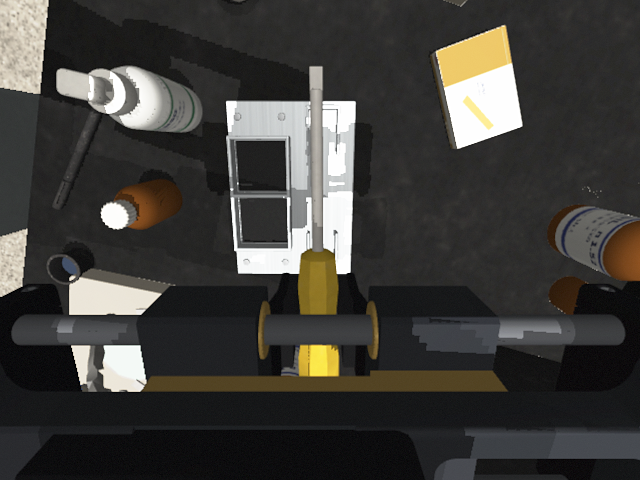

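The screwdriver is held straight (shaft tip at 316,67), with the tray's corners near (226,101), (356,101), (238,273) and (351,273). I'll refine the tray from these edges.

```bash
python3 - <<'E'
from fit import *
c=cap("wrist")
Q=[toworld(c,np.array(p)/[640,480],.006)[:2] for p in ((226,101),(356,101),(351,273),(238,273))]
print(np.round(Q,4).tolist(), "centre",np.mean(Q,0).round(4))
d=(Q[1]-Q[0]+Q[2]-Q[3])/2; e=(Q[0]-Q[3]+Q[1]-Q[2])/2
print("yaw x",np.degrees(np.arctan2(d[1],d[0])),np.linalg.norm(d),"yaw y",np.degrees(np.arctan2(-e[0],e[1])),np.linalg.norm(e))
im=warp(c,.006,.50,-.13,.72,.14); m=(im.min(2)>100).astype(np.uint8)*255
m[:, :]=m; print(rect(m,.50,-.13,close=3))
# project predicted trough outline for tray (0.6005,0.0085,3.55deg)
o=c[0].copy(); a=np.radians(3.55); R=np.array([[np.cos(a),-np.sin(a)],[np.sin(a),np.cos(a)]])
def line(pts,z,col):
    q=np.int32([proj(c,[*(R@np.array(p)/1000+[.6005,.0085]),z]) for p in pts]); cv2.polylines(o,[q],True,col,1)
line([(-70,-100),(70,-100),(70,100),(-70,100)],.006,(0,0,255))
line([(20,-91),(50,-91),(50,91),(20,91)],.018,(255,0,0))
for y in(31,-31): line([(-63,y-29),(-5,y-29),(-5,y+29),(-63,y+29)],.026,(0,200,0))
cv2.imwrite("pics/ov.png",cv2.resize(o[80:290,200:400],(760,798),interpolation=cv2.INTER_NEAREST)[:600])
E
```

```text
[[0.5288, 0.1017], [0.6681, 0.1105], [0.6808, -0.0877], [0.5406, -0.0966]] centre [0.6046 0.007 ]
yaw x 3.607890358653055 0.14002647484555797 yaw y 3.54231472183336 0.198663510095467
((0.5989906616210937, 0.023152496337890627), (143.16050720214844, 229.18312072753906), 3.5035314559936523)
```

View pics/ov.png

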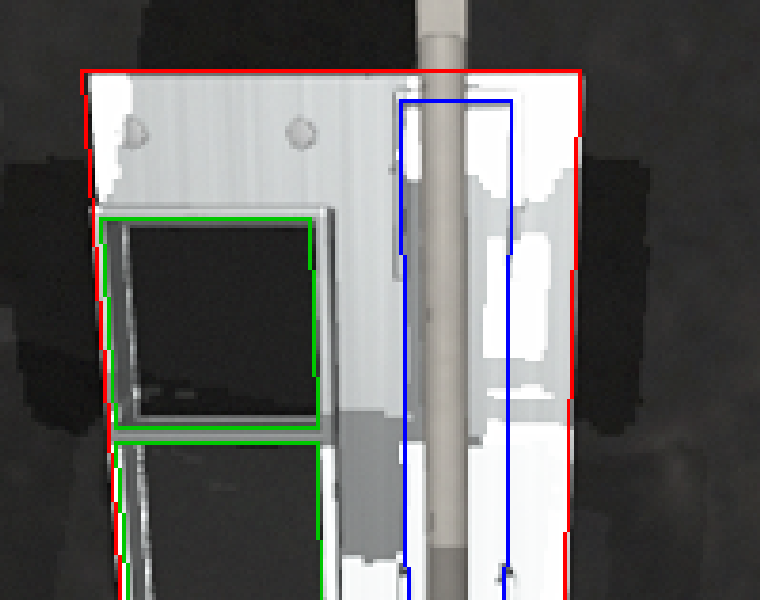

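>>> arm_command --translation '[[0.045, 1, 0.05], [0.045, 1, 0.05], [0.045, 1, 0.05], [0.045, 1, 0.05], [0.045, 1, 0.05]]' --rotation '[[0, 0, 0], [0, 0, 0], [0, 0, 0], [0, 0, 0], [0, 0, 0]]' --grip '[1, 1, 1, 1, 1]'

```text
time_s: 12.9
position: [0.6407, -0.0144, 0.1706]
tcp_rot: [[0.063, 0.004, 0.998], [-0.998, -0.001, 0.063], [0.001, -1.0, 0.004]]
force: [0.7, -0.3, -1.0]
opening: 0.229
```

>>> arm_command --translation '[[0, 1, 0], [0, 1, 0], [0, 1, 0], [0, 1, 0], [0, 1, 0]]' --rotation '[[0, 0, 0], [0, 0, 0], [0, 0, 0], [0, 0, 0], [0, 0, 0]]' --grip '[1, 1, 1, 1, 1]'

```text
time_s: 13.4
position: [0.6415, -0.0146, 0.0915]
tcp_rot: [[0.063, 0.006, 0.998], [-0.998, -0.001, 0.063], [0.001, -1.0, 0.006]]
force: [1.1, 0.8, 0.1]
opening: 0.23
```

>>> arm_command --translation '[[0, 0, 0], [0, 0, 0]]' --rotation '[[0, 0, 0], [0, 0, 0]]' --grip '[1, 1]'

```text
time_s: 13.6
position: [0.6403, -0.0143, 0.0904]
tcp_rot: [[0.063, 0.003, 0.998], [-0.998, -0.001, 0.063], [0.001, -1.0, 0.003]]
force: [0.5, -0.1, -0.5]
opening: 0.23
```

>>> arm_command --translation '[[-0.026, 0.25, -0.016], [-0.026, 0.25, -0.016], [-0.026, 0.25, -0.016], [-0.026, 0.25, -0.016], [-0.026, 0.25, -0.016]]' --rotation '[[0, 0, 0], [0, 0, 0], [0, 0, 0], [0, 0, 0], [0, 0, 0]]' --grip '[1, 1, 1, 1, 1]'

```text
time_s: 14.1
position: [0.6385, -0.0124, 0.0694]
tcp_rot: [[0.062, 0.002, 0.998], [-0.998, -0.0, 0.062], [0.0, -1.0, 0.001]]
force: [0.3, 0.7, -1.1]
opening: 0.229
```

```bash
python3 look.py w5 trough bay_left; python3 - <<'E'
from fit import *
c=cap("wrist"); o=c[0].copy(); a=np.radians(3.55); R=np.array([[np.cos(a),-np.sin(a)],[np.sin(a),np.cos(a)]])
def line(pts,z,col):
    q=np.int32([proj(c,[*(R@np.array(p)/1000+[.602,.008]),z]) for p in pts]); cv2.polylines(o,[q],True,col,1)
line([(-70,-100),(70,-100),(70,100),(-70,100)],.006,(0,0,255))
line([(20,-91),(50,-91),(50,91),(20,91)],.018,(255,0,0))
cv2.imwrite("pics/ov2.png",o[:300,150:500].repeat(2,0).repeat(2,1))
E
```

```text
14.1 [ 0.6385 -0.0124  0.0694] 0.229 [ 0.3  0.7 -1.1]
[[0.062, 0.002, 0.998], [-0.998, -0.0, 0.062], [0.0, -1.0, 0.001]] [-11.1, 44.1, 87.1, -0.0, 48.7, -14.7]
cam [0.634 0.065 0.209] axis [ 0.02 -0.28 -0.96]
trough 0.78 [315. 231.] [0.6355 0.0099 0.006 ]
bay_left 0.68 [203. 183.] [0.5656 0.0362 0.006 ]
```

View pics/ov2.png

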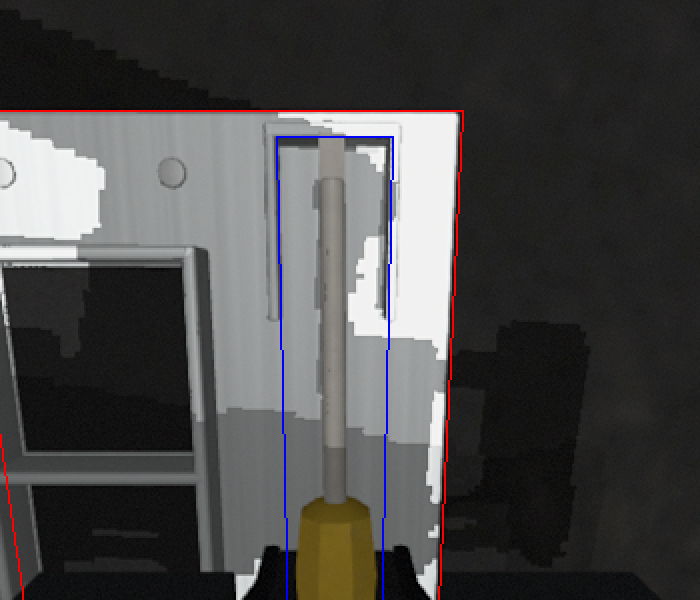

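The overlay fits to about 1 mm. The shaft (column 331) lies midway between the cheeks (276 and 391), and its tip is inside the end wall. Lowering.

>>> arm_command --translation '[[0, 0.2, -0.01], [0, 0.35, -0.01], [0, 0.43, -0.01], [0, 0.46, -0.01], [0, 0.46, -0.01]]' --rotation '[[0, 0, 0], [0, 0, 0], [0, 0, 0], [0, 0, 0], [0, 0, 0]]' --grip '[1, 1, 1, 1, 1]'

```text
time_s: 14.8
position: [0.6369, -0.0122, 0.0314]
tcp_rot: [[0.062, -0.001, 0.998], [-0.998, 0.0, 0.062], [-0.0, -1.0, -0.001]]
force: [-0.2, -0.6, 0.6]
opening: 0.229
```

>>> arm_command --translation '[[0, 0, 0], [0, 0, 0], [0, 0.01, 0], [0, 0.01, 0]]' --rotation '[[0, 0, 0], [0, 0, 0], [0, 0, 0], [0, 0, 0]]' --grip '[1, 1, 1, 1]'

```text
time_s: 15.2
position: [0.6372, -0.0123, 0.0312]
tcp_rot: [[0.062, 0.0, 0.998], [-0.998, -0.0, 0.062], [0.0, -1.0, 0.0]]
force: [0.2, 0.1, -0.6]
opening: 0.229
```

>>> arm_command --translation '[[0, 0.006, 0], [0, 0.012, 0], [0, 0.012, 0], [0, 0.012, 0]]' --rotation '[[0, 0, 0], [0, 0, 0], [0, 0, 0], [0, 0, 0]]' --grip '[1, 1, 1, 1]'

```text
time_s: 15.6
position: [0.6372, -0.0122, 0.0305]
tcp_rot: [[0.063, 0.0, 0.998], [-0.998, -0.0, 0.063], [0.0, -1.0, 0.0]]
force: [-1.2, -0.2, 4.9]
opening: 0.231
```

>>> arm_command --translation '[[0, 0, 0], [0, 0, 0], [0, 0, 0], [0, 0, 0], [0, 0, 0]]' --rotation '[[0, 0, 0], [0, 0, 0], [0, 0, 0], [0, 0, 0], [0, 0, 0]]' --grip '[0.45, 0.35, 0.33, 0.33, 0.33]'

```text
time_s: 16.1
position: [0.637, -0.0122, 0.0297]
tcp_rot: [[0.062, -0.0, 0.998], [-0.998, 0.0, 0.062], [-0.0, -1.0, -0.0]]
force: [-0.6, 0.0, -0.2]
opening: 0.333
```

>>> arm_command --translation '[[0, -0.2, 0], [0, -0.5, 0], [0, -0.9, 0], [0, -1, 0]]' --rotation '[[0, 0, 0], [0, 0, 0], [0, 0, 0], [0, 0, 0]]' --grip '[0.33, 0.33, 0.33, 0.33]'

```text
time_s: 16.5
position: [0.6396, -0.0126, 0.1145]
tcp_rot: [[0.063, 0.008, 0.998], [-0.998, -0.001, 0.063], [0.002, -1.0, 0.008]]
force: [0.0, 0.5, 0.2]
opening: 0.329
```

>>> arm_command --translation '[[0, -1, 0], [0, -1, 0], [0, -1, 0], [0, -1, 0]]' --rotation '[[0, 0, 0], [0, 0, 0], [0, 0, 0], [0, 0, 0]]' --grip '[-0.5, -0.5, -0.5, -0.5]'

```text
time_s: 16.9
position: [0.6371, -0.0122, 0.1909]
tcp_rot: [[0.063, 0.001, 0.998], [-0.998, -0.0, 0.063], [0.0, -1.0, 0.001]]
force: [-0.0, -0.4, -0.7]
opening: 0.614
```

>>> arm_command --translation '[[0.11, -0.46, -0.8], [0.11, -0.46, -0.8], [0.11, -0.46, -0.8]]' --rotation '[[0, 0, 0], [0, 0, 0], [0, 0, 0]]' --grip '[-0.5, -0.5, -0.5]'

```text
time_s: 17.2
position: [0.5706, -0.0249, 0.2262]
tcp_rot: [[0.062, -0.004, 0.998], [-0.998, 0.001, 0.062], [-0.001, -1.0, -0.004]]
force: [0.5, -0.3, -0.4]
opening: 0.744
```

>>> arm_command --translation '[[0.11, -0.46, -0.8], [0.11, -0.46, -0.8], [0.11, -0.46, -0.8]]' --rotation '[[0, 0, 0], [0, 0, 0], [0, 0, 0]]' --grip '[-0.5, -0.5, -0.5]'

```text
time_s: 17.5
position: [0.5089, -0.0378, 0.2634]
tcp_rot: [[0.061, -0.002, 0.998], [-0.998, 0.0, 0.061], [-0.001, -1.0, -0.001]]
force: [0.4, 0.3, 0.3]
opening: 0.752
```

>>> arm_command --translation '[[0.11, -0.46, -0.8], [0.11, -0.46, -0.8], [0.11, -0.46, -0.8], [0.11, -0.46, -0.8], [0.11, -0.46, -0.8]]' --rotation '[[0, 0, 0], [0, 0, 0], [0, 0, 0], [0, 0, 0], [0, 0, 0]]' --grip '[-0.5, -0.5, -0.5, -0.5, -0.5]'

```text
time_s: 18.0
position: [0.4485, -0.0506, 0.2996]
tcp_rot: [[0.063, 0.0, 0.998], [-0.998, 0.0, 0.063], [-0.0, -1.0, 0.0]]
force: [0.3, -0.5, -0.3]
opening: 0.751
```

```bash
python3 look.py w6 small_bottle spray screwdriver_mid trough bay_right bay_left; python3 - <<'E'
from fit import *
# cap of bottles: find white cap centre at z=.1, in warped view
c=cap("wrist"); print("cam",-c[2].T@c[3])
for n,x,y in(("small_bottle",.445,-.006),("spray",.477,.096)):
    print(n,"pred base px",proj(c,[x,y,0]).round(),"top px",proj(c,[x,y,.1 if n[1]=="m" else .148]).round())
im=warp(c,.1,.39,-.06,.50,.05); m=((im.min(2)>150)).astype(np.uint8)*255
k=max(cv2.findContours(m,0,2)[0],key=cv2.contourArea); (x,y),r=cv2.minEnclosingCircle(k); print("cap",.39+x/1000,-.06+y/1000,r,cv2.contourArea(k))
E
```

```text
18.0 [ 0.4485 -0.0506  0.2996] 0.751 [ 0.3 -0.5 -0.3]
[[0.063, 0.0, 0.998], [-0.998, 0.0, 0.063], [-0.0, -1.0, 0.0]] [-20.7, 12.5, 101.8, 0.0, 65.7, -24.3]
cam [0.444 0.027 0.439] axis [ 0.02 -0.28 -0.96]
small_bottle 0.97 [322. 166.] [ 0.4514 -0.0044  0.    ]
small_bottle 0.42 [421. 312.] [ 0.6121 -0.2068  0.    ]
spray 0.71 [348.  87.] [0.4771 0.0922 0.    ]
screwdriver_mid 0.95 [470. 166.] [0.6379 0.0083 0.0105]
screwdriver_mid 0.43 [412. 142.] [0.5606 0.0332 0.0105]
trough 0.9 [467. 165.] [0.6369 0.0088 0.006 ]
bay_right 0.7 [411. 188.] [ 0.569  -0.0246  0.006 ]
bay_left 0.85 [415. 142.] [0.5661 0.0334 0.006 ]
bay_left 0.58 [468. 164.] [0.6369 0.0099 0.006 ]
cam [0.44290367 0.0269753  0.43943982]
small_bottle pred base px [318. 167.] top px [318. 175.]
spray pred base px [350.  83.] top px [367.  52.]
cap 0.44890776824951173 -0.006616504669189449 11.652018547058105 369.5
```

View pics/w6.png

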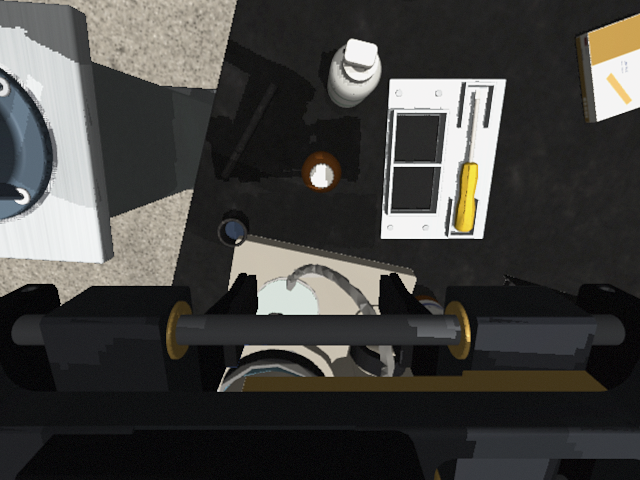

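The screwdriver lies in the trough (470,170), let go. The small bottle stands at (321,172), fit at (0.450,-0.0055). Nothing stands close to it.

>>> arm_command --translation '[[-0.56, 0.6, 0.054], [-0.56, 1, 0.054], [-0.56, 1, 0.054], [-0.56, 1, 0.054]]' --rotation '[[0, 0, 0], [0, 0, 0], [0, 0, 0], [0, 0, 0]]' --grip '[-1, -1, -1, -1]'

```text
time_s: 18.8
position: [0.4487, -0.0057, 0.2205]
tcp_rot: [[0.063, -0.001, 0.998], [-0.998, 0.0, 0.063], [-0.0, -1.0, -0.001]]
force: [-0.4, 0.6, -0.3]
opening: 0.975
```

>>> arm_command --translation '[[0, 0.8, 0], [0, 0.8, 0], [0, 0.8, 0], [0, 0.8, 0], [0, 0.8, 0]]' --rotation '[[0, 0, 0], [0, 0, 0], [0, 0, 0], [0, 0, 0], [0, 0, 0]]' --grip '[-1, -1, -1, -1, -1]'

```text
time_s: 19.3
position: [0.4504, -0.0064, 0.1584]
tcp_rot: [[0.062, 0.005, 0.998], [-0.998, -0.001, 0.062], [0.002, -1.0, 0.005]]
force: [-0.4, 0.1, 0.4]
opening: 0.998
```

```bash
python3 look.py w7 small_bottle spray bay_left bay_right
```

```text
19.3 [ 0.4504 -0.0064  0.1584] 0.998 [-0.4  0.1  0.4]
[[0.062, 0.005, 0.998], [-0.998, -0.001, 0.062], [0.002, -1.0, 0.005]] [-15.1, 25.3, 111.7, -0.0, 42.8, -18.6]
cam [0.445 0.071 0.298] axis [ 0.02 -0.28 -0.96]
small_bottle 0.78 [316. 228.] [ 0.4493 -0.0067  0.    ]
small_bottle 0.64 [439. 255.] [ 0.5688 -0.0262  0.    ]
spray 0.6 [351. 116.] [0.4737 0.0924 0.    ]
bay_left 0.69 [447. 191.] [0.563  0.0357 0.006 ]
bay_left 0.47 [519. 220.] [0.6328 0.0129 0.006 ]
bay_right 0.62 [439. 253.] [ 0.566  -0.0228  0.006 ]
```

>>> arm_command --translation '[[0, 0.4, 0], [0, 0.8, 0], [0, 0.9, 0], [0, 0.9, 0]]' --rotation '[[0, 0, 0], [0, 0, 0], [0, 0, 0], [0, 0, 0]]' --grip '[-1, -1, -1, -1]'

```text
time_s: 19.95
position: [0.4479, -0.0054, 0.0836]
tcp_rot: [[0.063, -0.003, 0.998], [-0.998, 0.001, 0.063], [-0.001, -1.0, -0.003]]
force: [-0.5, -0.5, 0.2]
opening: 0.997
```

>>> arm_command --translation '[[0, 0.22, 0], [0, 0.22, 0], [0, 0.22, 0], [0, 0.22, 0]]' --rotation '[[0, 0, 0], [0, 0, 0], [0, 0, 0], [0, 0, 0]]' --grip '[-1, -1, -1, -1]'

```text
time_s: 20.35
position: [0.4493, -0.0057, 0.0679]
tcp_rot: [[0.063, 0.002, 0.998], [-0.998, -0.001, 0.063], [0.001, -1.0, 0.002]]
force: [0.7, 0.6, -0.2]
opening: 0.998
```

>>> arm_command --translation '[[0, 0, 0], [0, 0, 0], [0, 0, 0], [0, 0, 0], [0, 0, 0]]' --rotation '[[0, 0, 0], [0, 0, 0], [0, 0, 0], [0, 0, 0], [0, 0, 0]]' --grip '[1, 1, 1, 1, 1]'

```text
time_s: 20.85
position: [0.4486, -0.0056, 0.0668]
tcp_rot: [[0.062, -0.0, 0.998], [-0.998, 0.0, 0.062], [-0.0, -1.0, -0.0]]
force: [-1.0, 0.8, -0.3]
opening: 0.629
```

>>> arm_command --translation '[[0, 0, 0], [0, 0, 0], [0, 0, 0]]' --rotation '[[0, 0, 0], [0, 0, 0], [0, 0, 0]]' --grip '[1, 1, 1]'

```text
time_s: 21.15
position: [0.4487, -0.0056, 0.0668]
tcp_rot: [[0.062, 0.0, 0.998], [-0.998, -0.0, 0.062], [0.0, -1.0, 0.0]]
force: [-0.1, 0.4, -0.5]
opening: 0.505
```

>>> arm_command --translation '[[0, 0, 0], [0, 0, 0], [0, -0.2, 0], [0, -0.6, 0], [0, -1, 0]]' --rotation '[[0, 0, 0], [0, 0, 0], [0, 0, 0], [0, 0, 0], [0, 0, 0]]' --grip '[1, 1, 1, 1, 1]'

```text
time_s: 21.65
position: [0.4476, -0.0054, 0.147]
tcp_rot: [[0.062, -0.003, 0.998], [-0.998, 0.001, 0.062], [-0.001, -1.0, -0.003]]
force: [0.3, -0.3, -0.7]
opening: 0.509
```

>>> arm_command --translation '[[0.165, 0, 0.3], [0.165, 0, 0.6], [0.165, 0, 0.74], [0.165, 0, 0.74]]' --rotation '[[0, 0, 0], [0, 0, 0], [0, 0, 0], [0, 0, 0]]' --grip '[1, 1, 1, 1]'

```text
time_s: 22.05
position: [0.5095, -0.0151, 0.1465]
tcp_rot: [[0.063, 0.001, 0.998], [-0.998, -0.0, 0.063], [0.0, -1.0, 0.001]]
force: [-0.7, -0.7, -0.9]
opening: 0.508
```

>>> arm_command --translation '[[0.165, 0, 0.3], [0.165, 0, 0.6], [0.165, 0, 0.745], [0.165, 0, 0.745], [0.165, 0, 0.745]]' --rotation '[[0, 0, 0], [0, 0, 0], [0, 0, 0], [0, 0, 0], [0, 0, 0]]' --grip '[1, 1, 1, 1, 1]'

```text
time_s: 22.55
position: [0.5666, -0.0239, 0.146]
tcp_rot: [[0.063, -0.004, 0.998], [-0.998, 0.001, 0.063], [-0.001, -1.0, -0.004]]
force: [-0.1, 0.1, -1.1]
opening: 0.501
```

>>> arm_command --translation '[[0, 0, 0], [0, 0, 0]]' --rotation '[[0, 0, 0], [0, 0, 0]]' --grip '[1, 1]'

```text
time_s: 22.75
position: [0.5675, -0.0242, 0.1467]
tcp_rot: [[0.063, -0.002, 0.998], [-0.998, 0.0, 0.063], [-0.0, -1.0, -0.002]]
force: [-0.3, -0.4, -1.1]
opening: 0.508
```

```bash
python3 look.py w8 small_bottle bay_left bay_right; python3 - <<'E'
from fit import *
c=cap("wrist"); o=c[0].copy(); a=np.radians(3.55); R=np.array([[np.cos(a),-np.sin(a)],[np.sin(a),np.cos(a)]])
def line(pts,z,col):
    q=np.int32([proj(c,[*(R@np.array(p)/1000+[.6013,.008]),z]) for p in pts]); cv2.polylines(o,[q],True,col,1)
line([(-70,-100),(70,-100),(70,100),(-70,100)],.006,(0,0,255))
for y in(31,-31): line([(-63,y-29),(-5,y-29),(-5,y+29),(-63,y+29)],.026,(0,200,0))
cv2.imwrite("pics/ov3.png",o[60:360,150:500].repeat(2,0).repeat(2,1))
E
```

```text
22.75 [ 0.5675 -0.0242  0.1467] 0.508 [-0.3 -0.4 -1.1]
[[0.063, -0.002, 0.998], [-0.998, 0.0, 0.063], [-0.0, -1.0, -0.002]] [-13.7, 33.5, 95.4, -0.0, 51.2, -17.3]
cam [0.563 0.053 0.286] axis [ 0.02 -0.28 -0.96]
small_bottle 0.78 [319. 263.] [ 0.5703 -0.0544  0.    ]
bay_left 0.77 [318. 163.] [0.5642 0.0357 0.006 ]
bay_right 0.74 [317. 235.] [ 0.567  -0.0267  0.006 ]
```

View pics/ov3.png

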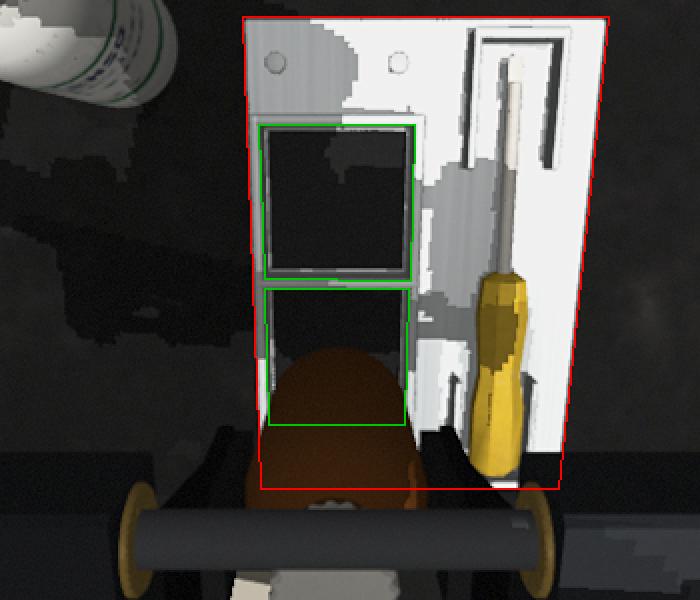

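The overlay matches the tray to about 1 mm. The bottle's base (column 337) is centred on the right bay (columns 268 to 405), and the screwdriver lies fully within the trough.

>>> arm_command --translation '[[0, 0.3, 0], [0, 0.6, 0], [0, 0.8, 0], [0, 0.9, 0], [0, 0.9, 0]]' --rotation '[[0, 0, 0], [0, 0, 0], [0, 0, 0], [0, 0, 0], [0, 0, 0]]' --grip '[1, 1, 1, 1, 1]'

```text
time_s: 23.5
position: [0.5685, -0.0245, 0.074]
tcp_rot: [[0.062, -0.001, 0.998], [-0.998, 0.0, 0.062], [-0.0, -1.0, -0.001]]
force: [1.0, -0.1, -1.7]
opening: 0.509
```

>>> arm_command --translation '[[0, 0, 0], [0, 0, 0], [0, 0.01, 0], [0, 0.01, 0], [0, 0.01, 0]]' --rotation '[[0, 0, 0], [0, 0, 0], [0, 0, 0], [0, 0, 0], [0, 0, 0]]' --grip '[1, 1, 1, 1, 1]'

```text
time_s: 24.0
position: [0.5689, -0.0245, 0.0743]
tcp_rot: [[0.063, 0.0, 0.998], [-0.998, -0.0, 0.063], [0.0, -1.0, 0.0]]
force: [1.0, -0.2, -2.3]
opening: 0.507
```

>>> arm_command --translation '[[0, 0.01, 0], [0, 0.015, 0], [0, 0.015, 0], [0, 0.015, 0]]' --rotation '[[0, 0, 0], [0, 0, 0], [0, 0, 0], [0, 0, 0]]' --grip '[1, 1, 1, 1]'

```text
time_s: 24.4
position: [0.5688, -0.0245, 0.0727]
tcp_rot: [[0.062, -0.0, 0.998], [-0.998, 0.0, 0.062], [-0.0, -1.0, -0.0]]
force: [-0.2, -0.5, -1.8]
opening: 0.508
```

>>> arm_command --translation '[[0, 0.005, 0], [0, 0.01, 0], [0, 0.01, 0], [0, 0.01, 0]]' --rotation '[[0, 0, 0], [0, 0, 0], [0, 0, 0], [0, 0, 0]]' --grip '[1, 1, 1, 1]'

```text
time_s: 24.8
position: [0.5689, -0.0245, 0.0727]
tcp_rot: [[0.063, 0.0, 0.998], [-0.998, -0.0, 0.063], [0.0, -1.0, 0.0]]
force: [-1.3, -0.9, 6.3]
opening: 0.507
```

>>> arm_command --translation '[[0, 0, 0], [0, 0, 0], [0, 0, 0], [0, 0, 0], [0, 0, 0]]' --rotation '[[0, 0, 0], [0, 0, 0], [0, 0, 0], [0, 0, 0], [0, 0, 0]]' --grip '[-0.2, -0.4, -0.5, -0.5, -0.5]'

```text
time_s: 25.3
position: [0.5688, -0.0245, 0.0718]
tcp_rot: [[0.062, -0.0, 0.998], [-0.998, 0.0, 0.062], [-0.0, -1.0, -0.0]]
force: [-0.1, -0.6, -0.0]
opening: 0.742
```

>>> arm_command --translation '[[0, -0.2, 0], [0, -0.5, 0], [0, -0.9, 0], [0, -1, 0]]' --rotation '[[0, 0, 0], [0, 0, 0], [0, 0, 0], [0, 0, 0]]' --grip '[-0.5, -0.5, -0.5, -0.5]'

```text
time_s: 25.7
position: [0.5708, -0.0249, 0.1549]
tcp_rot: [[0.063, 0.006, 0.998], [-0.998, -0.001, 0.063], [0.002, -1.0, 0.006]]
force: [0.5, -0.5, 0.1]
opening: 0.749
```

>>> arm_command --translation '[[0, -1, 0], [0, -1, 0], [0, -1, 0]]' --rotation '[[0, 0, 0], [0, 0, 0], [0, 0, 0]]' --grip '[-0.5, -0.5, -0.5]'

```text
time_s: 26.0
position: [0.5716, -0.0251, 0.236]
tcp_rot: [[0.063, 0.009, 0.998], [-0.998, -0.002, 0.063], [0.003, -1.0, 0.009]]
force: [0.3, -0.6, -0.9]
opening: 0.748
```

>>> arm_command --translation '[[-0.4, -1, -0.5], [-0.4, -1, -0.5], [-0.4, -1, -0.5], [-0.4, -1, -0.5]]' --rotation '[[0, 0, 0], [0, 0, 0], [0, 0, 0], [0, 0, 0]]' --grip '[-0.5, -0.5, -0.5, -0.5]'

```text
time_s: 26.4
position: [0.5265, 0.0052, 0.3115]
tcp_rot: [[0.063, 0.0, 0.998], [-0.998, -0.0, 0.063], [0.0, -1.0, 0.0]]
force: [0.5, 0.3, 0.8]
opening: 0.751
```

>>> arm_command --translation '[[-0.4, 0, -0.6], [-0.4, 0, -0.6], [-0.4, 0, -0.6], [-0.4, 0, -0.6], [-0.4, 0, -0.6]]' --rotation '[[0, 0, 0], [0, 0, 0], [0, 0, 0], [0, 0, 0], [0, 0, 0]]' --grip '[-0.5, -0.5, -0.5, -0.5, -0.5]'

```text
time_s: 26.9
position: [0.4783, 0.0331, 0.3115]
tcp_rot: [[0.062, 0.0, 0.998], [-0.998, -0.0, 0.062], [0.0, -1.0, 0.0]]
force: [-0.2, 0.2, 0.7]
opening: 0.751
```

```bash
python3 look.py w9 spray small_bottle bay_right bay_left screwdriver_mid; python3 - <<'E'
from h import *
c=cap("wrist")
for x,y in((.476,.0955),(.476,.0925)): print([proj(c,[x,y,z]).round() for z in(0,.121,.148,.162)])
E
```

```text
26.9 [0.4783 0.0331 0.3115] 0.751 [-0.2  0.2  0.7]
[[0.062, 0.0, 0.998], [-0.998, -0.0, 0.062], [0.0, -1.0, 0.0]] [-9.4, 14.1, 97.3, -0.0, 68.5, -13.0]
cam [0.474 0.111 0.451] axis [ 0.02 -0.28 -0.96]
spray 0.91 [319. 156.] [0.4759 0.0907 0.    ]
small_bottle 0.87 [382. 245.] [ 0.5736 -0.0269  0.    ]
bay_right 0.8 [380. 243.] [ 0.569  -0.0226  0.006 ]
bay_left 0.92 [379. 203.] [0.5621 0.035  0.006 ]
screwdriver_mid 0.86 [428. 225.] [0.6309 0.0095 0.0105]
screwdriver_mid 0.55 [393. 356.] [ 0.6105 -0.2024  0.0105]
[array([320., 153.]), array([320., 157.]), array([320., 159.]), array([320., 160.])]
[array([319., 155.]), array([320., 161.]), array([320., 162.]), array([320., 163.])]
```

View pics/w9.png

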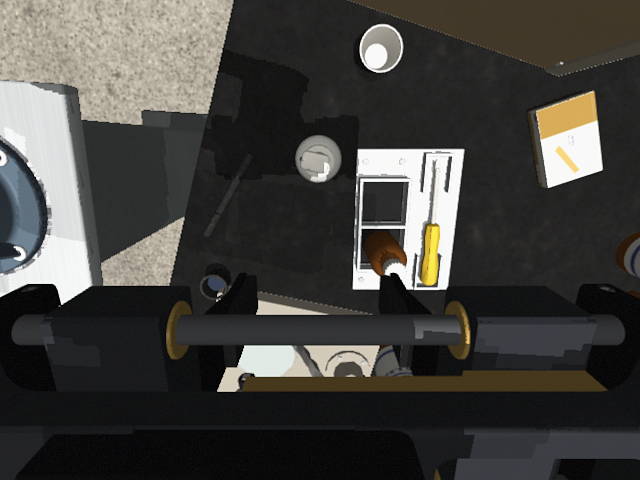

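Picture shows the small bottle upright in the right bay (385,250), screwdriver in the trough (432,215), spray at (318,158). Go over the spray.

>>> arm_command --translation '[[-0.77, 0.4, 0], [-0.77, 0.8, 0], [-0.77, 0.9, 0], [-0.77, 0.9, 0], [-0.77, 0.9, 0]]' --rotation '[[0, 0, 0], [0, 0, 0], [0, 0, 0], [0, 0, 0], [0, 0, 0]]' --grip '[-0.5, -0.5, -0.5, -0.5, -0.5]'

```text
time_s: 27.75
position: [0.4743, 0.0947, 0.241]
tcp_rot: [[0.062, 0.002, 0.998], [-0.998, -0.0, 0.062], [0.001, -1.0, 0.002]]
force: [-0.1, -0.1, 0.2]
opening: 0.75
```

```bash
python3 look.py w10 spray;  python3 - <<'E'
from fit import *
c=cap("wrist"); print([proj(c,[.475,.0945,z]).round() for z in(0,.121,.148,.162)])
g=c[0].min(2); m=((g>90)&(np.arange(480)[:,None]<285)).astype(np.uint8)
n,l,s,ce=cv2.connectedComponentsWithStats(m)
for i in np.argsort(-s[1:,4])[:5]+1: print(s[i].tolist(),ce[i].round())
print(models.recognise("wrist","spray")[:1])
E
```

```text
27.75 [0.4743 0.0947 0.241 ] 0.75 [-0.1 -0.1  0.2]
[[0.062, 0.002, 0.998], [-0.998, -0.0, 0.062], [0.001, -1.0, 0.002]] [-2.0, 19.6, 102.2, -0.0, 58.0, -5.5]
cam [0.47  0.172 0.38 ] axis [ 0.02 -0.28 -0.96]
spray 0.84 [315. 214.] [0.472 0.089 0.   ]
spray 0.25 [413. 286.] [0.6003 0.0053 0.    ]
[array([317., 210.]), array([318., 239.]), array([318., 250.]), array([318., 256.])]
[0, 0, 230, 285, 36196] [91. 93.]
[358, 205, 125, 80, 6805] [426. 239.]
[561, 144, 78, 105, 5807] [602. 196.]
[291, 205, 54, 65, 2466] [317. 236.]
[365, 73, 51, 55, 2183] [390. 100.]
[{'extent': [0.4513, 0.4031, 0.5392, 0.5619], 'conf': 0.94}]
```

>>> arm_command --translation '[[0.015, 0.3, 0], [0.015, 0.6, 0], [0.015, 0.8, 0], [0.015, 0.9, 0], [0.015, 0.9, 0]]' --rotation '[[0, 0, 0], [0, 0, 0], [0, 0, 0], [0, 0, 0], [0, 0, 0]]' --grip '[-0.5, -0.5, -0.5, -0.5, -0.5]'

```text
time_s: 28.45
position: [0.4731, 0.0938, 0.1677]
tcp_rot: [[0.062, -0.001, 0.998], [-0.998, 0.0, 0.062], [-0.0, -1.0, -0.001]]
force: [0.4, -0.5, 0.2]
opening: 0.751
```

>>> arm_command --translation '[[0, 0.1, 0], [0, 0.2, 0], [0, 0.27, 0], [0, 0.27, 0], [0, 0.27, 0]]' --rotation '[[0, 0, 0], [0, 0, 0], [0, 0, 0], [0, 0, 0], [0, 0, 0]]' --grip '[-0.5, -0.5, -0.5, -0.5, -0.5]'

```text
time_s: 28.95
position: [0.4732, 0.0942, 0.1463]
tcp_rot: [[0.063, -0.0, 0.998], [-0.998, 0.0, 0.063], [-0.0, -1.0, -0.0]]
force: [-0.6, -0.3, -0.0]
opening: 0.75
```

>>> arm_command --translation '[[0, 0, 0], [0, 0, 0]]' --rotation '[[0, 0, 0], [0, 0, 0]]' --grip '[-0.5, -0.5]'

```text
time_s: 29.15
position: [0.4734, 0.0942, 0.1466]
tcp_rot: [[0.063, 0.001, 0.998], [-0.998, -0.0, 0.063], [0.0, -1.0, 0.001]]
force: [0.7, -0.4, 0.2]
opening: 0.75
```

```bash
python3 - <<'E'
from fit import *
c=cap("wrist"); r=models.recognise("wrist","spray")[:1]
if r: print(np.array(r[0]["extent"])*[640,480,640,480])
for y in(.090,.093,.096): print(y,"base far",proj(c,[.4745,y+.024,.001]).round(1),"shoulder far",proj(c,[.4745,y+.024,.10]).round(1))
for r in models.spot_point("wrist","spray")[:2]: print(r["conf"],toworld(c,r["point"],0))
E
```

```text
[279.872 208.704 357.888 346.32 ]
0.09 base far [320.1 209.5] shoulder far [321.3 243.1]
0.093 base far [320.4 206.1] shoulder far [321.6 238.2]
0.096 base far [320.6 202.7] shoulder far [321.9 233.3]
0.97 [0.47455255 0.09172065 0.        ]
```

>>> arm_command --translation '[[0.022, 0, 0.01], [0.022, 0, 0.01], [0.022, 0, 0.01], [0.022, 0, 0.01]]' --rotation '[[0, 0, 0], [0, 0, 0], [0, 0, 0], [0, 0, 0]]' --grip '[-0.2, 0, 0.1, 0.1]'

```text
time_s: 29.7
position: [0.4741, 0.0924, 0.1464]
tcp_rot: [[0.062, -0.0, 0.998], [-0.998, 0.0, 0.062], [-0.0, -1.0, -0.0]]
force: [-0.6, -0.0, -0.6]
opening: 0.495
```

>>> arm_command --translation '[[0, 0, 0], [0, 0, 0], [0, 0, 0], [0, 0, 0], [0, 0, 0]]' --rotation '[[0, 0, 0], [0, 0, 0], [0, 0, 0], [0, 0, 0], [0, 0, 0]]' --grip '[1, 1, 1, 1, 1]'

```text
time_s: 30.2
position: [0.4744, 0.0924, 0.1465]
tcp_rot: [[0.062, 0.001, 0.998], [-0.998, -0.0, 0.062], [0.0, -1.0, 0.001]]
force: [0.7, -0.7, -0.5]
opening: 0.322
```

>>> arm_command --translation '[[0, 0, 0], [0, 0, 0], [0, 0, 0]]' --rotation '[[0, 0, 0], [0, 0, 0], [0, 0, 0]]' --grip '[1, 1, 1]'

```text
time_s: 30.5
position: [0.4744, 0.0924, 0.1465]
tcp_rot: [[0.062, 0.001, 0.998], [-0.998, 0.0, 0.062], [0.0, -1.0, 0.001]]
force: [0.6, 0.4, 0.7]
opening: 0.319
```

>>> arm_command --translation '[[0, -0.1, 0], [0, -0.4, 0], [0, -0.7, 0], [0, -0.9, 0], [0, -0.9, 0]]' --rotation '[[0, 0, 0], [0, 0, 0], [0, 0, 0], [0, 0, 0], [0, 0, 0]]' --grip '[1, 1, 1, 1, 1]'

```text
time_s: 31.0
position: [0.475, 0.0925, 0.2205]
tcp_rot: [[0.063, 0.004, 0.998], [-0.998, -0.0, 0.063], [0.0, -1.0, 0.004]]
force: [0.2, 0.0, -2.6]
opening: 0.318
```

>>> arm_command --translation '[[0.1, 0, 0.15], [0.25, 0, 0.35], [0.38, 0, 0.54], [0.38, 0, 0.54]]' --rotation '[[0, 0, 0], [0, 0, 0], [0, 0, 0], [0, 0, 0]]' --grip '[1, 1, 1, 1]'

```text
time_s: 31.4
position: [0.5219, 0.063, 0.2173]
tcp_rot: [[0.061, 0.001, 0.998], [-0.998, -0.001, 0.061], [0.001, -1.0, 0.001]]
force: [-0.1, 0.1, -2.0]
opening: 0.319
```

>>> arm_command --translation '[[0.1, 0, 0.15], [0.25, 0, 0.35], [0.38, 0, 0.547], [0.384, 0, 0.547], [0.384, 0, 0.547]]' --rotation '[[0, 0, 0], [0, 0, 0], [0, 0, 0], [0, 0, 0], [0, 0, 0]]' --grip '[1, 1, 1, 1, 1]'

```text
time_s: 31.9
position: [0.5638, 0.0369, 0.2175]
tcp_rot: [[0.062, -0.003, 0.998], [-0.998, 0.001, 0.062], [-0.001, -1.0, -0.003]]
force: [0.2, 0.6, -2.3]
opening: 0.321
```

>>> arm_command --translation '[[0, 0, 0], [0, 0, 0], [0, 0, 0]]' --rotation '[[0, 0, 0], [0, 0, 0], [0, 0, 0]]' --grip '[1, 1, 1]'

```text
time_s: 32.2
position: [0.5641, 0.0373, 0.2184]
tcp_rot: [[0.063, -0.001, 0.998], [-0.998, 0.0, 0.063], [-0.0, -1.0, -0.001]]
force: [-1.6, 0.4, -2.3]
opening: 0.316
```

```bash
python3 - <<'E'
from fit import *
st(); c=cap("wrist")
r=models.recognise("wrist","spray")[:1]
if r: print(np.array(r[0]["extent"])*[640,480,640,480])
zb=bot.read_state()["position"][2]-.1465
for y in(.034,.037,.040): print(y,"base far",proj(c,[.5645,y+.024,zb]).round(1), "L/R",[proj(c,[.565+s*.024,y,zb]).round(1) for s in(-1,1)])
for z,t in((zb,"spray"),(.006,"bay_left"),(.006,"bay_right"),(0,"small_bottle")):
    for r in models.spot_point("wrist",t)[:2]: print(t,round(r["conf"],2),toworld(c,r["point"],z).round(4))
im=warp(c,.006,.50,-.13,.72,.14); m=(im.min(2)>100).astype(np.uint8)*255
m[:190]=0; cols=np.where(m[205:225].mean(0)>128)[0]; print("tray x range at y~.085:",.5+cols.min()/1000,.5+cols.max()/1000)
rows=np.where(m[:,110:130].mean(1)>128)[0]; print("tray far y at x~.62",-.13+rows.max()/1000)
E
```

```text
32.2 [0.5641 0.0373 0.2184] 0.316 [-1.6  0.4 -2.3]
[[0.063, -0.001, 0.998], [-0.998, 0.0, 0.063], [-0.0, -1.0, -0.001]] [-7.5, 27.5, 92.3, 0.0, 60.2, -11.2]
[276.224 206.688 359.296 311.616]
0.034 base far [319.7 208.4] L/R [array([291.8, 233.1]), array([345.1, 236.3])]
0.037 base far [319.9 205. ] L/R [array([291.9, 229.8]), array([345.4, 233.1])]
0.04 base far [320.1 201.6] L/R [array([292.1, 226.6]), array([345.7, 229.9])]
spray 0.92 [0.5625 0.039  0.072 ]
bay_left 0.6 [0.5657 0.0339 0.006 ]
tray x range at y~.085: 0.527 0.666
tray far y at x~.62 0.10899999999999999
```

>>> arm_command --translation '[[0, 0.25, 0.01], [0, 0.5, 0.01], [0, 0.7, 0.01], [0, 0.79, 0.01], [0, 0.79, 0.01]]' --rotation '[[0, 0, 0], [0, 0, 0], [0, 0, 0], [0, 0, 0], [0, 0, 0]]' --grip '[1, 1, 1, 1, 1]'

```text
time_s: 33.0
position: [0.5649, 0.037, 0.1543]
tcp_rot: [[0.062, -0.002, 0.998], [-0.998, 0.0, 0.062], [-0.0, -1.0, -0.002]]
force: [0.6, -0.6, -2.4]
opening: 0.319
```

>>> arm_command --translation '[[0, 0, 0], [0, 0, 0], [0, 0.015, 0], [0, 0.015, 0], [0, 0.015, 0]]' --rotation '[[0, 0, 0], [0, 0, 0], [0, 0, 0], [0, 0, 0], [0, 0, 0]]' --grip '[1, 1, 1, 1, 1]'

```text
time_s: 33.5
position: [0.5656, 0.0369, 0.1543]
tcp_rot: [[0.062, 0.0, 0.998], [-0.998, -0.0, 0.062], [0.0, -1.0, 0.0]]
force: [0.5, 0.2, -2.5]
opening: 0.318
```

>>> arm_command --translation '[[0, 0.01, 0], [0, 0.015, 0], [0, 0.015, 0], [0, 0.015, 0]]' --rotation '[[0, 0, 0], [0, 0, 0], [0, 0, 0], [0, 0, 0]]' --grip '[1, 1, 1, 1]'

```text
time_s: 33.9
position: [0.5655, 0.0369, 0.1527]
tcp_rot: [[0.062, -0.0, 0.998], [-0.998, 0.0, 0.062], [-0.0, -1.0, -0.0]]
force: [0.6, 0.2, -2.1]
opening: 0.321
```

>>> arm_command --translation '[[0, 0.005, 0], [0, 0.01, 0], [0, 0.01, 0], [0, 0.01, 0]]' --rotation '[[0, 0, 0], [0, 0, 0], [0, 0, 0], [0, 0, 0]]' --grip '[1, 1, 1, 1]'

```text
time_s: 34.3
position: [0.5656, 0.0369, 0.1524]
tcp_rot: [[0.063, 0.0, 0.998], [-0.998, -0.0, 0.063], [0.0, -1.0, 0.0]]
force: [-1.6, 0.2, 3.3]
opening: 0.322
```

>>> arm_command --translation '[[0, 0, 0], [0, 0, 0], [0, 0, 0], [0, 0, 0], [0, 0, 0]]' --rotation '[[0, 0, 0], [0, 0, 0], [0, 0, 0], [0, 0, 0], [0, 0, 0]]' --grip '[0.2, 0, -0.3, -0.4, -0.4]'

```text
time_s: 34.8
position: [0.5656, 0.0369, 0.1519]
tcp_rot: [[0.063, 0.0, 0.998], [-0.998, 0.0, 0.063], [-0.0, -1.0, 0.0]]
force: [-0.0, -0.7, -0.1]
opening: 0.655
```

>>> arm_command --translation '[[0, -0.15, 0], [0, -0.4, 0], [0, -0.8, 0], [0, -1, 0]]' --rotation '[[0, 0, 0], [0, 0, 0], [0, 0, 0], [0, 0, 0]]' --grip '[-0.4, -0.4, -0.4, -0.4]'

```text
time_s: 35.2
position: [0.5668, 0.0368, 0.2352]
tcp_rot: [[0.062, 0.004, 0.998], [-0.998, -0.001, 0.063], [0.001, -1.0, 0.004]]
force: [0.7, 0.1, 0.5]
opening: 0.697
```

>>> arm_command --translation '[[0.4, -1, -0.6], [0.4, -1, -0.6], [0.4, -1, -0.6], [0.4, -1, -0.6]]' --rotation '[[0, 0, 0], [0, 0, 0], [0, 0, 0], [0, 0, 0]]' --grip '[-0.4, -0.4, -0.4, -0.4]'

```text
time_s: 35.6
position: [0.5199, 0.0017, 0.3139]
tcp_rot: [[0.062, 0.004, 0.998], [-0.998, -0.001, 0.062], [0.001, -1.0, 0.004]]
force: [-0.4, 0.6, -0.4]
opening: 0.703
```

>>> arm_command --translation '[[0.4, 0, -0.2], [0.4, 0, -0.2], [0.4, 0, -0.2], [0.4, 0, -0.2], [0.4, 0, -0.2]]' --rotation '[[0, 0, 0], [0, 0, 0], [0, 0, 0], [0, 0, 0], [0, 0, 0]]' --grip '[-0.4, -0.4, -0.4, -0.4, -0.4]'

```text
time_s: 36.1
position: [0.5059, -0.0302, 0.3114]
tcp_rot: [[0.064, -0.001, 0.998], [-0.998, 0.001, 0.064], [-0.001, -1.0, -0.001]]
force: [0.8, -0.1, -0.7]
opening: 0.704
```

```bash
python3 look.py w11 spray small_bottle screwdriver_mid trough bay_left bay_right; python3 - <<'E'
from h import *
for cam in("wrist","side"):
    c=cap(cam)
    for t,(x,y),rad,h in(("spray",(.5655,.0365),.024,.162),("small_bottle",(.569,-.025),.0225,.1)):
        P=np.array([proj(c,[x+rad*np.cos(a)*k,y+rad*np.sin(a)*k,z]) for z,k in((.006,1),(.006+h*.74,1),(.006+h,.4)) for a in np.linspace(0,6.28,40)])
        print(cam,t,"pred",P.min(0).round(),P.max(0).round(),"seen",[(np.round(np.array(r["extent"])*[640,480,640,480]).tolist(),round(r["conf"],2)) for r in models.recognise(cam,t)[:2]])
E
```

```text
36.1 [ 0.5059 -0.0302  0.3114] 0.704 [ 0.8 -0.1 -0.7]
[[0.064, -0.001, 0.998], [-0.998, 0.001, 0.064], [-0.001, -1.0, -0.001]] [-16.1, 16.5, 93.8, 0.0, 69.7, -19.7]
cam [0.501 0.047 0.451] axis [ 0.02 -0.28 -0.96]
spray 0.73 [364. 156.] [0.5633 0.0321 0.    ]
small_bottle 0.89 [366. 199.] [ 0.5714 -0.0251  0.    ]
small_bottle 0.7 [418. 175.] [0.638  0.0112 0.    ]
screwdriver_mid 0.77 [418. 177.] [0.6354 0.0096 0.0105]
trough 0.55 [417. 178.] [0.6352 0.0086 0.006 ]
bay_right 0.74 [361. 198.] [ 0.5632 -0.0235  0.006 ]
wrist spray pred [348. 130.] [410. 181.] seen [([347.0, 131.0, 404.0, 178.0], 0.87)]
wrist small_bottle pred [348. 182.] [393. 229.] seen [([348.0, 182.0, 392.0, 226.0], 0.66)]
side spray pred [294. 201.] [312. 262.] seen [([296.0, 202.0, 314.0, 259.0], 0.79)]
side small_bottle pred [304. 215.] [320. 252.] seen [([365.0, 188.0, 382.0, 215.0], 0.71), ([308.0, 215.0, 320.0, 248.0], 0.5)]
```

The predicted outlines of both bottles standing upright in their bays match what the wrist and side cameras see to a few pixels, and the screwdriver's mid point coincides with the trough's centre. Handing in.

```bash
python3 -c "
from h import *
print(bot.hand_in())"
```

```text
the job is handed in; nothing more can be done
None
```

The tray is loaded in the order asked and the job is handed in, at about 36 s on the robot's clock against the 67 s limit. The screwdriver lies in the trough with its handle towards -y. The front amber bottle stands in the right (-y) bay and the white spray bottle in the left (+y) bay. I lowered each part until it touched the tray floor, at roughly 5 to 8 N, and released it before fetching the next.

- **Screwdriver:** the network put its middle at (0.635, 0.010), within about 1 mm of the trough's centre. Earlier pictures showed it lying between the cheeks.
- **Bottles:** both outlines in the wrist and side cameras matched upright bottles in their bays to within 6 pixels, mostly 0 to 4. The network's position for the spray was about 5 mm off in y from where I placed it. I trusted the outline match, because that reading ignores the raised tray floor.
- **False matches:** the side camera's top small-bottle match was another bottle elsewhere on the bench. One low-ranked wrist-camera match for the small bottle fell on the screwdriver. I ignored both.
- **Not checked by eye:** all 12 picture views were used before the spray went in, so its final placement rests on those numbers alone. I also made no separate final check of the bystanders, but no contact force appeared outside the three set-downs.

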